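# Size a tube-adapter collar on the step gauge and sort it

### The arm

A 6-joint arm with a two-finger parallel gripper is mounted at the origin on the work surface. World frame = base frame: x ahead of the robot, y to its left, z up, the work surface at z = 0. Lengths are in mm, angles in degrees, forces in N, time in s.
With the tool pointing down it reaches from about 300 to 850 mm from the base axis. Payload 4.2 kg.
Tool frame: the origin (TCP) lies on the centre line of the jaws, within the pads' length; the fingertips stand 14 mm ahead of it and the grasp point (between the pads) lies 5 mm behind it; z points along the fingers, y is the line along which they close (so a half turn about z gives the same grasp; the last joint's range is limited). The gripper opens to 91 mm and grips with 3 to 60 N. Pads are 32 mm wide; open, the fingers measure 118 mm over their backs; the gripper's body (76 mm by 178 mm) begins 60 mm behind the grasp point.
Start: joints at [66.234, 18.312, 89.639, -0, 72.044, -1.146], TCP at [221.163, 530.785, 192.476] pointing down, gripper open.
Joint ranges: [-177.97, 177.97], [-48.28, 115.42], [12.27, 149.76], [-77.06, 257.06], [2.81, 150.46], [-146.56, 146.56]. Speed limits (degrees/s): [147.25, 147.25, 180, 180, 180, 180].

### API

Orientations are given as [roll, pitch, yaw] about the fixed x, y, z axes, in that order (R = Rz(yaw) Ry(pitch) Rx(roll)).
In Python, from workcell import env gives the robot as it stands.
- The arm moves only by the tool arm_command, never from a script. Its argument "motion" is a list of rows, each an object with "offset": the shift along the tool's x, y, z in m, a list of three; "spin": the turn about the tool's z in rad. In form: [{"offset": [tx, ty, tz], "spin": spin}, ...]. A call has 1 to 5 rows; each row shifts and turns the commanded pose from where the row before left it, along the tool's axes as they then stand; what a row does not reach is not made up. A row lasts 1/8 s, in which the tool goes at most 62.5 mm and 10.7 degrees, less where a joint would pass 70% of its speed; a pose out of reach is approached as far as the arm can. A call with a gripper value outside its range is refused whole. "jaw" is the finger opening in m, from 0 to 0.0912, set as the call begins (left out, the last holds). The fingers move at their own pace and stop on an object; "newtons" is the grip in N (left out, the last holds). Time passes only in rows, so rows that do not move let the fingers close. It gives the time, the measured TCP pose, the force, the opening and the grip force at its end, in the units of the state.
- env.state(): the state, without advancing time (a new reading comes with each control period).
- env.grab_frame(name): name is "side" or "top" or "wrist"; returns (picture, depth): 384x512x3 uint8, blue, green, red; 384x512 float32, mm along the optical axis (not along the pixel's ray), 0 where there is no reading.
- env.camera_model(name): a dict with "fx", "fy", "cx", "cy" (pixels), "eye" and "rotation" of the camera in the world; the wrist camera has in their place "hand_eye" (4x4, takes a point from camera to tool coordinates, whose origin is the TCP and whose axes are the flange's). Camera axes: x right, y down, z forward; pixel columns grow to the right and rows downward; lengths in mm; the calibration is good to about 2 mm. A picture is of the moment at which its call begins: read the wrist's pose just before it. camera_model takes no time and is no camera call.
- env.job_done(): hands the job in; it is judged then, once.
Trained networks look in the newest picture that a camera, given by its name, has taken for a name from the list of things; names that differ only in an ending like _2 or _b are one class to them, and where a whole thing is asked for, a point or a joint stands for the part that bears it (a point fixed in the world has none). Each returns a list of dicts, best first, with "score" (0 to 1); they miss things now and then, are a little off and sometimes report something else, mostly with a low value. They report only what shows in the picture. A call takes as long as a camera call. They do not tell look-alikes from the thing itself.
- env.boxes_of(camera, target): "bbox" ([left, top, right, bottom] in pixels, round what is visible of it).
- env.pinpoint(camera, target): "location" ([column, row] in pixels: a listed point, or the origin of a listed thing).
The state is a dict: "time_s": time; "qpos": joint angles; "qvel": joint speeds; "effort": joint torques, N m; "ee_pos": TCP position; "ee_rot": TCP orientation; "force": force on the tool from outside, world axes, zero at the start; "torque": the same for the moment, N m; "gripper_width": finger opening in mm; "gripper_force": force on a finger pad.
Only numpy, scipy, OpenCV 4.12 (cv2) and the standard library are available. Lean on these libraries where they do the work, as an engineer would, in place of code of your own. Each camera call takes 0.05 s, during which the arm holds its last target. There are 200 camera calls.

### The job

Size the white collar that stands on the round steel plate: slide it down over the stepped gauge cone until it stops, then press it gently so that the sprung cone gives by a few millimetres (about 5) for a moment, never down to its bottom stop, and see which coloured band it has stopped on. Lift it off again and stand it flat in the tray of that colour, setting it down rather than dropping it. Leave the two waiting collars, the tube rack and the wash bottle where they are.

Things in the scene. Friction and masses are not known exactly. Their poses are not given: they have to be found in the camera images.
- collar_a_mid (a point): centre (half-way up) of one of three white plastic collars that look alike: upright ring 20 mm tall, 44 mm outer diameter, about 40 g (25 to 60 g), z axis along the bore. Their bores differ (between 16 and 28 mm), one for each band of the gauge; the names do not tell which is which. One collar, any of the three, stands on the round steel plate and is the one to size; the other two wait on the green mat.
- collar_b_mid (a point): centre (half-way up) of one of three white plastic collars that look alike: upright ring 20 mm tall, 44 mm outer diameter, about 40 g (25 to 60 g), z axis along the bore. Their bores differ (between 16 and 28 mm), one for each band of the gauge; the names do not tell which is which. One collar, any of the three, stands on the round steel plate and is the one to size; the other two wait on the green mat.
- collar_c_mid (a point): centre (half-way up) of one of three white plastic collars that look alike: upright ring 20 mm tall, 44 mm outer diameter, about 40 g (25 to 60 g), z axis along the bore. Their bores differ (between 16 and 28 mm), one for each band of the gauge; the names do not tell which is which. One collar, any of the three, stands on the round steel plate and is the one to size; the other two wait on the green mat.
- plate: fixed round dark steel plate, 100 mm diameter, 5 mm thick, flat; origin at the centre of its underside (on the bench). The collar standing on it is the one to size.
- waiting_mat: fixed green rubber mat 90 x 170 mm (x, y), 5 mm thick, with the two waiting collars; origin at the centre of its underside.
- gauge: fixed round base of the gauge: 90 mm diameter, 24 mm high, then a 48 mm diameter neck up to 46 mm above the bench, from which the upright stepped cone rises; origin at the centre of its underside, under the cone's axis
- cone_tip (a point): top end of the stepped gauge cone, on its axis, 140 mm above the bench at rest; moves with the cone. Steel nose widening from 6 mm to 14.5 mm diameter over the first 10 mm, then a straight steel land of 14.5 mm to 24 mm below the tip; red, yellow and blue bands follow, each wider
- band_red (a point): on the cone's axis, 26 mm below its tip, half-way up the red band's flank, where the lower rim of a collar of the red size stops. Red flank: 14.5 to 19.5 mm diameter over 4 mm, then a 16 mm long straight red land below. The coloured band just under the stopped collar is its size
- band_yellow (a point): the same, 46 mm below the tip, for the yellow band and size: flank 19.5 to 24.5 mm diameter over 4 mm, then a 16 mm yellow land
- band_blue (a point): the same, 66 mm below the tip, for the blue band and size: flank 24.5 to 29.5 mm diameter over 4 mm, then a 26 mm blue land down to the neck
- cone (a joint): how far the sprung cone has sunk into its base, in m: 0 at rest, 0.014 at the bottom stop. It starts to move at about 3 N downward load and then yields 1 mm for each 0.8 N (about 7 N at 5 mm); it springs back up.
- tray_red: fixed red square sorting tray, 110 x 110 mm outside, walls 4 mm thick and 12 mm high, floor 4 mm thick, open above; origin at the centre of its underside, axes along its sides
- tray_yellow: fixed yellow square sorting tray, 110 x 110 mm outside, walls 4 mm thick and 12 mm high, floor 4 mm thick, open above; origin at the centre of its underside, axes along its sides
- tray_blue: fixed blue square sorting tray, 110 x 110 mm outside, walls 4 mm thick and 12 mm high, floor 4 mm thick, open above; origin at the centre of its underside, axes along its sides
- tube_rack: loose steel rack with glass tubes, 160 x 60 mm and 111 mm tall, long side along its x; origin at the centre of its underside. Leave alone.
- wash_bottle: loose white wash bottle with a red cap, 60 mm diameter, 185 mm tall with its spout; origin at the centre of its underside. Leave alone.
Mind the look-alikes: they are no part of the job. What is meant by the tray_red is not black, pink or turquoise, and is the larger of those in its own colour.

How it is judged (in metres and radians):
On the way:
1. a collar is threaded on the gauge cone down to the band of its own size and pressed there, upright, so that the cone has sunk by more than 2 mm, for 0.3 s (((horizontal distance between collar_a_mid and cone_tip below 0.005 m and z of collar_a_mid in the frame of cone_tip between -0.02 and -0.012 m and angle between collar_a_mid's own z axis and vertical below 0.12 rad and value of joint cone above 0.002 m) or (horizontal distance between collar_b_mid and cone_tip below 0.005 m and z of collar_b_mid in the frame of cone_tip between -0.04 and -0.032 m and angle between collar_b_mid's own z axis and vertical below 0.12 rad and value of joint cone above 0.002 m) or (horizontal distance between collar_c_mid and cone_tip below 0.005 m and z of collar_c_mid in the frame of cone_tip between -0.06 and -0.052 m and angle between collar_c_mid's own z axis and vertical below 0.12 rad and value of joint cone above 0.002 m))), for 0.3 s.
At the end, for the whole second after the job is handed in: the collar from the plate stands flat (tilt under 0.1 rad) and still on the floor of the tray whose colour is the band it stopped on, its centre within 40 mm of the tray's centre lines; no collar is left within 60 mm of the plate's centre; the gauge cone is back up (within 1.5 mm) (((x of collar_a_mid in the frame of tray_red between -0.04 and 0.04 m and y of collar_a_mid in the frame of tray_red between -0.04 and 0.04 m and height (world z) of collar_a_mid below 0.02 m and angle between collar_a_mid's own z axis and vertical below 0.1 rad and linear speed of collar_a below 0.02 m/s) or (x of collar_b_mid in the frame of tray_yellow between -0.04 and 0.04 m and y of collar_b_mid in the frame of tray_yellow between -0.04 and 0.04 m and height (world z) of collar_b_mid below 0.02 m and angle between collar_b_mid's own z axis and vertical below 0.1 rad and linear speed of collar_b below 0.02 m/s) or (x of collar_c_mid in the frame of tray_blue between -0.04 and 0.04 m and y of collar_c_mid in the frame of tray_blue between -0.04 and 0.04 m and height (world z) of collar_c_mid below 0.02 m and angle between collar_c_mid's own z axis and vertical below 0.1 rad and linear speed of collar_c below 0.02 m/s)) and horizontal distance between each of collar_a_mid, collar_b_mid, collar_c_mid and plate above 0.06 m and value of joint cone below 0.0015 m); the robot touches nothing.
It fails at once if the gauge cone is pushed to its bottom stop (more than 12.5 mm down) (value of joint cone above 0.0125 m).
It fails at once if more than one collar is moved (over 15 mm) (distance of each of collar_a_mid, collar_b_mid from where it was at the start of the episode above 0.015 m or distance of each of collar_a_mid, collar_c_mid from where it was at the start of the episode above 0.015 m or distance of each of collar_b_mid, collar_c_mid from where it was at the start of the episode above 0.015 m).
It fails at once if a collar is let go in the air: more than 20 mm above where it would stand, away from the gauge and not held ((height (world z) of collar_a_mid above 0.035 m and horizontal distance between collar_a_mid and cone_tip above 0.03 m and contact force between collar_a and the fingers below 0.05 N) or (height (world z) of collar_b_mid above 0.035 m and horizontal distance between collar_b_mid and cone_tip above 0.03 m and contact force between collar_b and the fingers below 0.05 N) or (height (world z) of collar_c_mid above 0.035 m and horizontal distance between collar_c_mid and cone_tip above 0.03 m and contact force between collar_c and the fingers below 0.05 N)).
It fails at once if the tube rack is shifted by over 20 mm or tipped (distance of tube_rack from where it was at the start of the episode above 0.02 m or angle between tube_rack's own z axis and vertical above 0.2 rad).
It fails at once if the wash bottle is shifted by over 20 mm or tipped (distance of wash_bottle from where it was at the start of the episode above 0.02 m or angle between wash_bottle's own z axis and vertical above 0.2 rad).
It also fails if it takes over 54 s, if anything falls off the work surface, if the arm or the gripper's body presses on something with over 40 N, if the wrist force passes 120 N, or if a joint passes its speed limit or range.

## Working session

There is one attempt and no reset: what is moved stays moved. The work goes in short steps, Python scripts to look and compute and a tool call to move; the robot and the scene stay as the last step left them, time stands still between calls to the robot, and variables do not carry over. Pictures are saved under pics/ and viewed, at most 10 in all, crops included, and the job is handed in when it is done.

Besides the shell and the picture viewer there is one more tool, called as name(argument=value, ...) on one line, values as JSON. arm_command: Moves the arm, as the interface text tells. Its arguments: {"type":"object","properties":{"motion":{"type":"array"},"jaw":{"type":"number"},"newtons":{"type":"number"}},"required":["motion"]}

```bash
mkdir -p pics; cat > h.py <<'E'
import numpy as np, cv2
from workcell import env
def world(cam,u,v,depth=None,z=None):
    m=env.camera_model(cam)
    R=np.array(m["rotation"]);e=np.array(m["eye"])
    r=np.array([(u-m["cx"])/m["fx"],(v-m["cy"])/m["fy"],1.])
    if depth is not None: return R@(r*depth)+e
    d=R@r; return e+d*(z-e[2])/d[2]
E
python3 - <<'E'
from h import *
s=env.state();print(s)
ims=[]
for c in("top","side"):
    im,d=env.grab_frame(c);cv2.imwrite(f"pics/{c}0.png",im);np.save(f"{c}0.npy",d)
    print(c,env.camera_model(c))
    for t in ("collar_a_mid","plate","cone_tip","gauge","tray_red","tray_yellow","tray_blue","tube_rack","wash_bottle","waiting_mat"):
        for r in env.pinpoint(c,t)[:4]:
            u,v=r["location"];dd=d[min(max(int(v),0),383),min(max(int(u),0),511)]
            print(t,np.round([u,v],1),round(r["score"],2),np.round(world(c,u,v,depth=dd)))
E
```

```text
{'time_s': 0.0, 'qpos': array([ 6.62323110e+01,  1.83525809e+01,  8.97061425e+01,  2.74126394e-04,
        7.20415048e+01, -1.14441046e+00]), 'qvel': array([ 0.01767023, -0.03937108,  0.02139678,  0.01378971, -0.06601201,
        0.02826141]), 'effort': array([ 1.10905567e-03, -4.12469959e+01, -2.31975263e+01,  7.29835778e-02,
        4.57221991e-02, -1.31688525e-04]), 'ee_pos': array([220.95694008, 530.28052465, 191.61265683]), 'ee_rot': array([-1.79899797e+02, -2.26236602e-03,  1.57376635e+02]), 'force': array([-0.77018372, -0.07875801,  0.37478604]), 'torque': array([ 0.04420074, -0.08550893,  0.00144386]), 'gripper_force': 0.0, 'gripper_width': 91.15466836270654}
top {'fx': 432.13265118644017, 'fy': 432.13265118644017, 'cx': 254.07644076793684, 'cy': 192.54681103567603, 'eye': array([ 516.17259384,  -14.783696  , 1315.61518811]), 'rotation': array([-175.36327195,    1.06329706,  -89.1165427 ])}
collar_a_mid [337.3 244.2] 0.5 [-155916. -156447. -155116.]
plate [261.4 244.8] 0.64 [-119133. -119664. -118333.]
cone_tip [139.9 254.3] 0.65 [-54361. -54892. -53562.]
gauge [153.1 249.8] 
[... 1267 characters left out ...]
]
cone_tip [151.8 171.9] 0.32 [-1346. -2078.  -723.]
gauge [154.7 199.8] 0.69 [-2569. -3300. -1945.]
gauge [153.7 177.5] 0.28 [-2078. -2810. -1455.]
tray_red [298.5 203.9] 0.91 [-59523. -60255. -58900.]
tray_red [361.7 233.3] 0.82 [-77179. -77911. -76556.]
tray_red [269.7 170.8] 0.8 [-53735. -54467. -53112.]
tray_red [268.9 235.9] 0.71 [-43286. -44018. -42663.]
tray_yellow [301.2 256.1] 0.77 [-51856. -52588. -51233.]
tray_blue [243.  210.3] 0.66 [-36656. -37388. -36033.]
tube_rack [373.1 296. ] 0.7 [-62472. -63203. -61848.]
wash_bottle [219.3 177. ] 0.89 [-29783. -30515. -29160.]
wash_bottle [370.9 295.8] 0.21 [-60501. -61233. -59878.]
waiting_mat [286.6 330.8] 0.76 [-39038. -39770. -38415.]
```

View pics/top0.png

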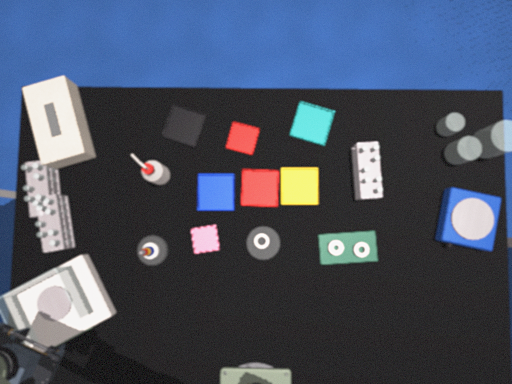

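View pics/side0.png

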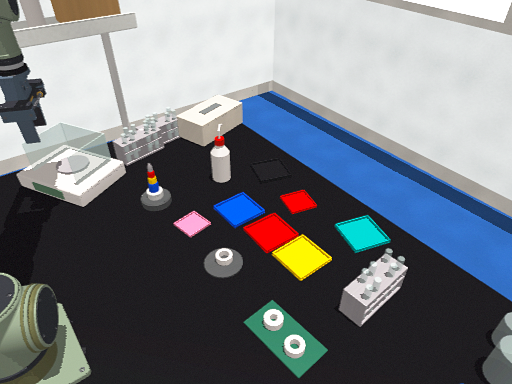

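Top view: the plate with the collar is at (263,242), the gauge at (152,250), the waiting mat at (348,248), the rack at (368,170) and the bottle at (155,172). There are three trays, blue (216,192), red (260,188) and yellow (300,186). For tray_red there are five candidates: the large red one at (260,188), a small red one at (242,138), black (184,126), pink (205,239) and turquoise (313,123). The one at (260,188) fits, because it is the larger of the two red trays.

```bash
cat > h.py <<'E'
import numpy as np, cv2
from scipy.spatial.transform import Rotation as Ro
from workcell import env
def world(cam,u,v,depth=None,z=None):
    m=env.camera_model(cam)
    if cam=="wrist":
        s=env.state();H=np.array(m["hand_eye"]);A=Ro.from_euler("xyz",s["ee_rot"],degrees=True).as_matrix()
        R=A@H[:3,:3];e=A@H[:3,3]+s["ee_pos"]
    else: R=Ro.from_euler("xyz",m["rotation"],degrees=True).as_matrix();e=np.array(m["eye"])
    r=np.array([(u-m["cx"])/m["fx"],(v-m["cy"])/m["fy"],1.])
    if depth is not None: return R@(r*depth)+e
    d=R@r; return e+d*(z-e[2])/d[2]
def blob(mask,near=None):
    n,l,st,c=cv2.connectedComponentsWithStats(mask.astype(np.uint8))
    return [(st[i,4],c[i],st[i,:4]) for i in range(1,n) if st[i,4]>15]
E
python3 - <<'E'
from h import *
print(np.round(env.camera_model("wrist")["hand_eye"],2).tolist(),env.camera_model("wrist")["fx"])
im=cv2.imread("pics/top0.png");d=np.load("top0.npy")
hsv=cv2.cvtColor(im,cv2.COLOR_BGR2HSV);h,s,v=cv2.split(hsv)
for n,m,z in(("blue",(h>105)&(h<130)&(s>150)&(v>140),6),("red",((h<8)|(h>172))&(s>150)&(v>100),6),("yel",(h>22)&(h<35)&(s>150),6),("white",(s<60)&(v>150),25),("green",(h>60)&(h<90)&(s>80)&(v<150),5)):
    for a,c,b in blob(m):
        if 120<c[0]<400 and 100<c[1]<300: print(n,a,np.round(c,1),b[:4],np.round(world("top",*c,z=z)))
for n,t,z in(("side","collar_a_mid",15),("side","plate",5),("side","gauge",0),("side","cone_tip",140),("top","cone_tip",140),("top","gauge",0),("top","plate",5),("side","wash_bottle",0),("top","wash_bottle",0),("side","tray_blue",0),("side","tray_red",0),("side","tray_yellow",0)):
    for r in env.pinpoint(n,t)[:2]: print(n,t,round(r["score"],2),np.round(world(n,*r["location"],z=z)))
big=cv2.resize(im[100:300,120:320],None,fx=3,fy=3,interpolation=cv2.INTER_CUBIC);cv2.imwrite("pics/crop0.png",big)
print(np.round(world("top",263,242,depth=d[242,263])),np.round(world("top",284,256,z=5)))
E
```

```text
[[0.0, -0.96, -0.27, 75.79], [1.0, 0.0, 0.0, 0.3], [-0.0, -0.27, 0.96, -192.39], [0.0, 0.0, 0.0, 1.0]] 328.7361941024699
blue 1380 [215.3 191.5] [197 173  38  38] [624. 130.   6.]
red 859 [242.3 137.7] [225 121  35  34] [791.  50.   6.]
red 62 [147.9 168.9] [141 163  12  11] [690. 338.   6.]
red 551 [257.7 186. ] [240 168  40  40] [642.   0.   6.]
yel 305 [295.5 184.2] [280 167  39  39] [ 649. -114.    6.]
white 1248 [369.  169.9] [352 141  31  58] [ 693. -332.   25.]
white 66 [137.8 160.7] [131 154  16  15] [713. 365.  25.]
white 323 [156.8 172.2] [142 160  27  22] [678. 306.  25.]
white 499 [204.8 238.8] [192 227  26  26] [480. 155.  25.]
white 190 [261.1 240.6] [253 233  17  17] [478. -12.  25.]
white 236 [335.5 247.2] [327 239  18  17] [ 462. -233.   25.]
white 225 [361. 249.] [352 241  18  17] [ 458. -308.   25.]
white 162 [151.3 250. ] [142 242  17  18] [445. 314.  25.]
side collar_a_mid 0.66 [ 467. -224.   15.]
side collar_a_mid 0.63 [ 457. -312.   15.]
side plate 0.6 [463. -20.   5.]
side gauge 0.69 [443. 323.   0.]
side gauge 0.28 [493. 433.   0.]
side cone_tip 0.6 [443. 303. 140.]
side cone_tip 0.56 [ 588. -374.  140.]
top cone_tip 0.65 [439. 316. 140.]
top gauge 0.97 [444. 315.   0.]
top gauge 0.72 [440. 340.   0.]
top plate 0.64 [464. -13.   5.]
side wash_bottle 0.89 [668. 305.   0.]
side wash_bottle 0.21 [ 694. -317.    0.]
top wash_bottle 0.57 [675. 306.   0.]
top wash_bottle 0.42 [436. 335.   0.]
side tray_blue 0.66 [632. 119.   0.]
side tray_red 0.91 [786.  41.   0.]
side tray_red 0.82 [ 841. -162.    0.]
side tray_yellow 0.77 [ 647. -123.    0.]
[473. -18.   2.] [432. -82.   5.]
```

View pics/crop0.png

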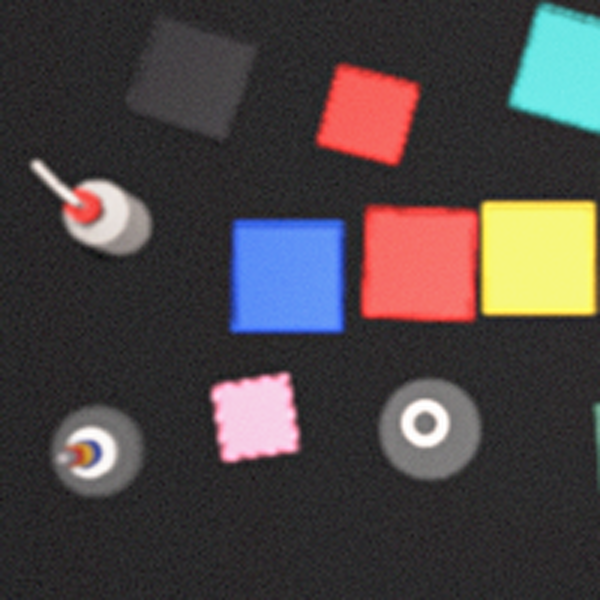

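The crop confirms it: of the two reds, the tray at crop (420,262), top (260,187), is clearly larger than the one at crop (368,113), top (242,138). I start with a spin to yaw 180 and a transit towards the collar at about (478,-12).

arm_command(motion=[{"offset": [0,0,0],"spin": -0.18},{"offset": [0,0,0],"spin": -0.18},{"offset": [0,0,0],"spin": -0.035}], jaw=0.0912)

```text
time_s: 2.08
ee_pos: [221.1, 530.8, 192.5]
ee_rot: [180.0, 0.0, -180.0]
force: [1.1, -0.0, -0.3]
gripper_width: 90.7
gripper_force: 0.0
```

arm_command(motion=[{"offset": [-0.02,-0.045,0],"spin": 0},{"offset": [-0.02,-0.045,0],"spin": 0},{"offset": [-0.02,-0.045,0],"spin": 0},{"offset": [-0.02,-0.045,0],"spin": 0},{"offset": [-0.02,-0.045,0],"spin": 0}])

```text
time_s: 2.7
ee_pos: [321.7, 304.4, 192.7]
ee_rot: [180.0, 0.0, 179.9]
force: [0.6, 0.3, -0.1]
gripper_width: 91.0
gripper_force: 0.0
```

arm_command(motion=[{"offset": [-0.02,-0.045,0],"spin": 0},{"offset": [-0.02,-0.045,0],"spin": 0},{"offset": [-0.02,-0.045,0],"spin": 0},{"offset": [-0.02,-0.045,0],"spin": 0},{"offset": [-0.02,-0.045,0],"spin": 0}])

```text
time_s: 3.32
ee_pos: [421.9, 79.4, 192.8]
ee_rot: [180.0, 0.1, 179.9]
force: [1.1, 0.0, -0.2]
gripper_width: 91.1
gripper_force: 0.0
```

arm_command(motion=[{"offset": [-0.028,-0.045,0],"spin": 0},{"offset": [-0.028,-0.045,0],"spin": 0},{"offset": [0,0,0],"spin": 0}])

```text
time_s: 3.7
ee_pos: [478.8, -11.7, 192.3]
ee_rot: [-180.0, 0.0, 179.6]
force: [-0.4, 0.5, -0.3]
gripper_width: 91.2
gripper_force: 0.0
```

```bash
cat >> h.py <<'E'
def collar(im,z,near=None,vmin=170,smax=60):
    h,s,v=cv2.split(cv2.cvtColor(im,cv2.COLOR_BGR2HSV))
    out=[]
    cs,_=cv2.findContours(((s<smax)&(v>vmin)).astype(np.uint8),cv2.RETR_EXTERNAL,cv2.CHAIN_APPROX_NONE)
    for c in cs:
        if cv2.contourArea(c)>150:
            e=cv2.fitEllipse(c);out.append((cv2.contourArea(c),e,world("wrist",*e[0],z=z)))
    return out
E
python3 - <<'E'
from h import *
im,d=env.grab_frame("wrist");cv2.imwrite("pics/w1.png",im)
for a,e,w in collar(im,25): print(a,np.round(np.hstack([e[0],e[1]]),1),np.round(w,1))
for t in("collar_a_mid","plate"):
  for r in env.pinpoint("wrist",t)[:2]: print(t,r,np.round(world("wrist",*r["location"],z=15 if t[0]=="c" else 0),1))
E
```

```text
332.5 [ 83.5 283.8  13.5  34.2] [ 618.3 -222.6   25. ]
2179.0 [247.4 170.7  50.3  77.2] [477.2 -19.4  25. ]
1578.5 [ 59.8 153.8  41.2  48.9] [ 457.4 -225.5   25. ]
520.5 [  7.7 150.8  19.4  39.8] [ 453.9 -282.1   25. ]
3960.5 [402.7 165.4  68.8  79.2] [471.9 153.1  25. ]
collar_a_mid {'location': [60.6, 151.8], 'score': 0.89} [ 456.5 -229.2   15. ]
plate {'location': [253.3, 157.0], 'score': 0.71} [465.  -11.4   0. ]
```

View pics/w1.png

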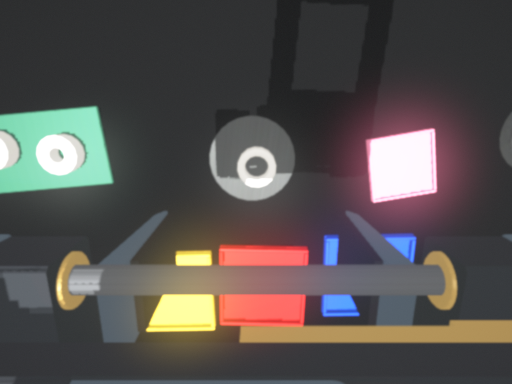

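The wrist view shows the collar on the plate at about (257,167), the waiting collars at (60,154) and (5,150), and the trays below the finger bar. Next I fit the top rim with a tighter threshold.

```bash
python3 - <<'E'
from h import *
im=cv2.imread("pics/w1.png")
for vm in(150,190,210,230):
  for sm in (40,60):
    for a,e,w in collar(im,25,vmin=vm,smax=sm):
        if abs(e[0][0]-257)<25 and abs(e[0][1]-167)<20: print(vm,sm,a,np.round(np.hstack([e[0],e[1]]),1),np.round(w,1))
g=cv2.cvtColor(im,cv2.COLOR_BGR2GRAY)
print(g[140:196:3,236:280:3])
print(np.round([world("wrist",257,150,z=25),world("wrist",257,187,z=5),world("wrist",236,167,z=15),world("wrist",277,167,z=15)]))
E
```

```text
150 40 2345.5 [247.7 170.8  51.7  78.5] [476.4 -17.5  25. ]
150 60 2345.5 [247.7 170.8  51.7  78.5] [476.4 -17.5  25. ]
190 40 1232.0 [256.5 167.7  37.9  41.4] [472.9  -7.7  25. ]
190 60 1232.0 [256.5 167.7  37.9  41.4] [472.9  -7.7  25. ]
210 40 1159.5 [256.3 167.5  36.9  40.1] [472.7  -7.9  25. ]
210 60 1159.5 [256.3 167.5  36.9  40.1] [472.7  -7.9  25. ]
230 40 1061.5 [256.4 167.9  35.1  38.6] [473.1  -7.8  25. ]
230 60 1061.5 [256.4 167.9  35.1  38.6] [473.1  -7.8  25. ]
[[ 98  99 100  99  99 100  99 101  99 100 100 101 101 100  98]
 [ 99  99  99 100 100 101 100 101 101 101 100 104 101 101  98]
 [ 99 101 101 101 104 124 159 155 144 113 101 103 101 102 100]
 [100 102 100 133 209 225 233 232 230 220 173 111 102 102 100]
 [100 102 143 224 236 237 236 237 237 237 233 197 108 103 101]
 [101 117 226 237 235 232 221 219 226 234 235 234 184 103 103]
 [102 181 236 235 218 129 107 105 114 174 231 235 228 114 103]
 [111 227 235 224 114 104 104 104 104 104 178 234 234 155 102]
 [124 234 234 177 104 108 112 106 105 105 120 229 234 202 104]
 [131 233 234 176 109 153 147 111 106 105 117 227 234 211 105]
 [134 233 234 210 111 106 106 106 107 107 162 231 234 202 106]
 [111 225 235 228 190 114 106 107 108 143 218 235 234 192 147]
 [108 189 235 235 226 213 184 177 200 221 233 235 229 188 186]
 [172 175 224 240 255 255 253 252 255 255 255 255 237 184 186]
 [188 185 191 248 255 255 255 255 255 255 255 251 185 183 185]
 [186 185 184 194 251 255 255 255 255 255 228 185 184 182 183]
 [184 184 183 185 182 185 191 199 189 188 184 184 184 182 182]
 [185 184 182 184 182 180 184 183 182 186 183 183 183 179 136]
 [183 183 182 183 180 179 183 182 182 183 184 181 166 105  75]]
[[453.  -7.  25.]
 [500.  -7.   5.]
 [474. -31.  15.]
 [474.  16.  15.]]
```

arm_command(motion=[{"offset": [0.0025,0.002,0.035],"spin": 0},{"offset": [0.0025,0.002,0.035],"spin": 0},{"offset": [0,0,0.03],"spin": 0},{"offset": [0,0,0],"spin": 0}], jaw=0.08)

```text
time_s: 4.35
ee_pos: [469.8, -3.8, 91.0]
ee_rot: [180.0, -0.3, -179.9]
force: [0.5, 0.1, 0.4]
gripper_width: 80.1
gripper_force: 0.0
```

```bash
python3 - <<'E'
from h import *
print(env.state()["ee_pos"])
im,d=env.grab_frame("wrist");cv2.imwrite("pics/w2.png",im)
for vm in(200,215,230):
    for a,e,w in collar(im,25,vmin=vm):
        if a>800: print(vm,a,np.round(np.hstack([e[0],e[1]]),1),np.round(w,1))
E
```

```text
[469.81970262  -3.79455991  91.01894985]
200 2201.0 [246.4 202.3  51.   55. ] [477.  -11.7  25. ]
200 6169.0 [440.3 198.5  90.  101.7] [473.4 148.3  25. ]
215 2132.5 [246.3 202.5  50.3  54. ] [477.1 -11.8  25. ]
215 6169.0 [440.3 198.5  90.  101.7] [473.4 148.3  25. ]
230 1944.5 [246.3 203.7  48.9  50.7] [478.2 -11.8  25. ]
230 6169.0 [440.3 198.5  90.  101.7] [473.4 148.3  25. ]
```

View pics/w2.png

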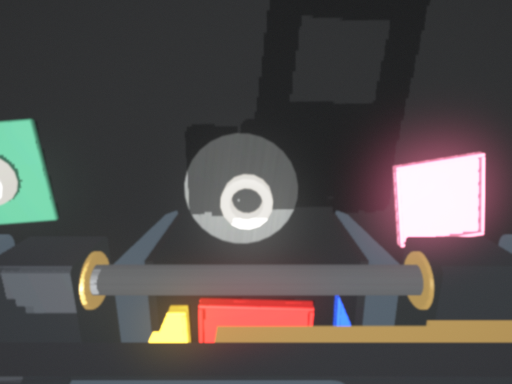

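The collar is at (246,203), sitting between the jaws' planes. The arm was still settling when I measured, so I repeat the measurement now.

```bash
python3 - <<'E'
from h import *
print(np.round(env.state()["ee_pos"],1))
for i in range(3):
    s=env.state();im,d=env.grab_frame("wrist")
    for a,e,w in collar(im,25,vmin=215):
        if 1500<a<3500: print(np.round(s["ee_pos"],1),np.round(s["ee_rot"],2),np.round(np.hstack([e[0],e[1]]),1),np.round(w,1))
E
```

```text
[471.5  -4.1  92.5]
[471.5  -4.1  92.5] [ 1.7999e+02 -7.0000e-02 -1.7991e+02] [246.7 199.6  49.7  53.7] [476.2 -11.7  25. ]
[472.6  -4.3  93.4] [ 1.7999e+02  7.0000e-02 -1.7992e+02] [247.  197.7  49.5  53.2] [475.4 -11.7  25. ]
[473.1  -4.5  93.8] [ 1.8000e+02  1.5000e-01 -1.7994e+02] [247.3 196.8  49.4  52.7] [474.8 -11.6  25. ]
```

arm_command(motion=[{"offset": [-0.005,-0.0065,0.0],"spin": 0},{"offset": [0,0,0.025],"spin": 0},{"offset": [0,0,0.025],"spin": 0},{"offset": [0,0,0.015],"spin": 0},{"offset": [0,0,0.0055],"spin": 0}])

```text
time_s: 5.18
ee_pos: [477.5, -12.1, 21.7]
ee_rot: [180.0, -0.0, 180.0]
force: [-0.3, 0.1, 0.3]
gripper_width: 80.0
gripper_force: 0.0
```

arm_command(motion=[{"offset": [0,0,0],"spin": 0},{"offset": [0,0,0],"spin": 0},{"offset": [0,0,0],"spin": 0},{"offset": [0,0,0],"spin": 0}])

```text
time_s: 5.68
ee_pos: [477.5, -11.7, 22.3]
ee_rot: [180.0, 0.0, -180.0]
force: [0.3, 0.7, 0.0]
gripper_width: 79.8
gripper_force: 0.0
```

arm_command(motion=[{"offset": [0,0,0],"spin": 0},{"offset": [0,0,0],"spin": 0},{"offset": [0,0,0],"spin": 0},{"offset": [0,0,0],"spin": 0},{"offset": [0,0,0],"spin": 0}], jaw=0.03, newtons=15)

```text
time_s: 6.3
ee_pos: [477.3, -11.6, 21.9]
ee_rot: [180.0, -0.0, -180.0]
force: [-0.3, 0.1, -0.5]
gripper_width: 33.0
gripper_force: 0.0
```

The jaws closed to 33 mm without force, so they missed the collar. I look before doing anything else.

```bash
python3 - <<'E'
from h import *
s=env.state();print(s["gripper_width"],s["gripper_force"])
im,d=env.grab_frame("wrist");a=im[100:384,100:400]
im2,_=env.grab_frame("side");b=im2[180:380,150:350]
cv2.imwrite("pics/w3.png",np.hstack([cv2.resize(a,(420,400)),cv2.resize(b,(380,400))]))
E
```

```text
33.043929459525536 0.0
```

View pics/w3.png

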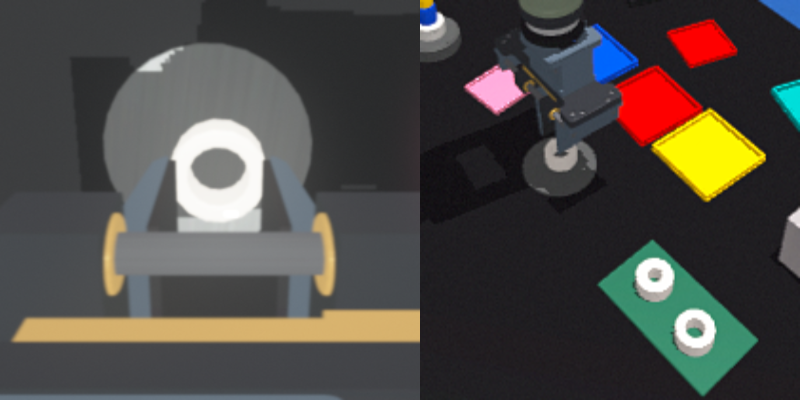

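The collar now sits at about crop (218,172), with the finger edges gripping only its far half. So the collar lies at lower x than the jaws. I measure where it is.

```bash
python3 - <<'E'
from h import *
s=env.state();print(s["gripper_width"],np.round(s["ee_pos"],1))
im,d=env.grab_frame("wrist")
m=env.camera_model("wrist");print(m["cx"],m["cy"],m["fx"],m["fy"])
for vm in(200,225):
  for a,e,w in collar(im,25,vmin=vm):
    if a>500: print(a,np.round(np.hstack([e[0],e[1]]),1),np.round(w,1))
# project tips & pad corners
H=np.array(m["hand_eye"])
for p in([16,16.5,14],[16,-16.5,14],[0,0,14],[0,16.5,-3],[16,16.5,-3]):
    q=H[:3,:3].T@(np.array(p)-H[:3,3]);print(p,np.round([m["fx"]*q[0]/q[2]+m["cx"],m["fy"]*q[1]/q[2]+m["cy"]],1))
print(d[150:300:6,256])
t,_=env.grab_frame("top")
h,sa,v=cv2.split(cv2.cvtColor(t,cv2.COLOR_BGR2HSV))
for a,c,b in blob((sa<60)&(v>150)):
    if 240<c[0]<290 and 200<c[1]<270: print("top",a,c,b,np.round(world("top",*c,z=25)))
E
```

```text
30.267960745436888 [477.3 -11.6  21.9]
256.1564798642166 191.93256866205897 328.7361941024699 328.7361941024699
827.5 [ 59.7 283.2  18.4  62. ] [ 515.7 -138.5   25. ]
4047.0 [256.  225.2  62.5  86.8] [475.6 -11.3  25. ]
5336.5 [479.2 211.9  66.7 111. ] [466.8 124.4  25. ]
531.0 [ 59.  285.4  12.6  60.2] [ 517.4 -139.2   25. ]
3567.0 [255.9 220.9  61.   75.5] [472.7 -11.4  25. ]
5335.5 [479.2 211.9  66.7 111. ] [466.8 124.4  25. ]
[16, 16.5, 14] [280.8 195.2]
[16, -16.5, 14] [230.3 195.2]
[0, 0, 14] [255.6 218.3]
[0, 16.5, -3] [282.3 227.8]
[16, 16.5, -3] [282.8 203.1]
[209.58104 210.8581  213.14246 214.49905 213.324   215.7851  209.56187
 196.71675 197.69212 218.9963  220.69363   0.      222.1928  224.2914
 222.1926  212.62846 205.15065 206.91275 230.91118  89.22476  85.615
  84.01162  84.35484  83.55309  85.39305]
top 704 [260.55397727 244.70596591] [243 233  36  24] [466. -11.  25.]
```

```bash
python3 - <<'E'
from h import *
s=env.state();print(s["gripper_width"],np.round(s["ee_pos"],1),s["gripper_force"])
im,d=env.grab_frame("side")
cv2.imwrite("pics/s4.png",cv2.resize(im[190:290,180:280],(600,600),interpolation=cv2.INTER_CUBIC))
w,dw=env.grab_frame("wrist")
H,W=dw.shape
print("wrist cloud rows: (row) world x,z at col 256; and col 235/277")
for v in range(180,262,4):
    print(v,[tuple(np.round(world("wrist",u,v,depth=dw[v,u])).astype(int)) for u in(222,232,256,280,290)])
E
```

```text
30.095555393492045 [477.3 -11.6  21.9] 0.0
wrist cloud rows: (row) world x,z at col 256; and col 235/277
180 [(np.int64(452), np.int64(-34), np.int64(5)), (np.int64(452), np.int64(-27), np.int64(5)), (np.int64(452), np.int64(-11), np.int64(4)), (np.int64(452), np.int64(4), np.int64(6)), (np.int64(452), np.int64(11), np.int64(5))]
184 [(np.int64(454), np.int64(-34), np.int64(5)), (np.int64(454), np.int64(-27), np.int64(5)), (np.int64(454), np.int64(-11), np.int64(6)), (np.int64(454), np.int64(4), np.int64(5)), (np.int64(454), np.int64(11), np.int64(5))]
188 [(np.int64(457), np.int64(-34), np.int64(6)), (np.int64(457), np.int64(-27), np.int64(5)), (np.int64(454), np.int64(-11), np.int64(18)), (np.int64(457), np.int64(4), np.int64(6)), (np.int64(457), np.int64(11), np.int64(6))]
192 [(np.int64(460), np.int64(-34), np.int64(6)), (np.int64(460), np.int64(-27), np.int64(5)), (np.int64(454), np.int64(-11), np.int64(25)), (np.int64(460), np.int64(5), np.int64(5)), (np.int64(460), np.int64(11), np.int64(5))]
196 [(np.int64(463), np.int64(-34), np.int64(5)), (np.int64(460), np.int64(-27), np.i
[... 3120 characters left out ...]
np.int64(79))]
252 [(np.int64(465), np.int64(-26), np.int64(83)), (np.int64(504), np.int64(-28), np.int64(3)), (np.int64(494), np.int64(-11), np.int64(24)), (np.int64(504), np.int64(6), np.int64(4)), (np.int64(467), np.int64(4), np.int64(80))]
256 [(np.int64(467), np.int64(-26), np.int64(84)), (np.int64(507), np.int64(-28), np.int64(4)), (np.int64(496), np.int64(-11), np.int64(25)), (np.int64(506), np.int64(5), np.int64(5)), (np.int64(469), np.int64(4), np.int64(80))]
260 [(np.int64(469), np.int64(-26), np.int64(84)), (np.int64(510), np.int64(-28), np.int64(5)), (np.int64(510), np.int64(-11), np.int64(4)), (np.int64(509), np.int64(5), np.int64(6)), (np.int64(471), np.int64(4), np.int64(80))]
```

View pics/s4.png

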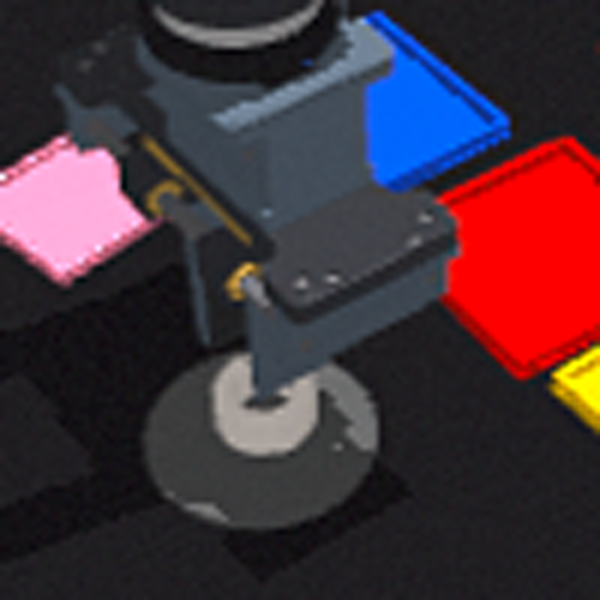

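```bash
python3 - <<'E'
from h import *
for cam in("side","wrist"):
    im,d=env.grab_frame(cam)
    s=env.state()["ee_pos"]
    P=[]
    for v in range(0,384,1):
        for u in range(0,512,2):
            if d[v,u]>0: P.append((v,u,d[v,u]))
    P=np.array(P);m=env.camera_model(cam)
    o=world(cam,m["cx"],m["cy"],depth=0.)
    ex=world(cam,m["cx"]+m["fx"],m["cy"],depth=1.)-world(cam,m["cx"],m["cy"],depth=1.)
    ey=world(cam,m["cx"],m["cy"]+m["fy"],depth=1.)-world(cam,m["cx"],m["cy"],depth=1.)
    ez=world(cam,m["cx"],m["cy"],depth=1.)-o
    X=o+((P[:,1:2]-m["cx"])/m["fx"]*ex+(P[:,0:1]-m["cy"])/m["fy"]*ey+ez)*P[:,2:]
    X=X-s
    k=(abs(X[:,0])<120)&(abs(X[:,1])<130)
    X=X[k]
    print(cam,"rel to TCP; z slices: n, x range, y range")
    for z in range(4,140,8):
        q=X[(X[:,2]>=z)&(X[:,2]<z+8)]
        if len(q)>3: print(z,len(q),np.round(np.percentile(q[:,0],[3,50,97])),np.round(np.percentile(q[:,1],[3,25,50,75,97])))
E
```

```text
side rel to TCP; z slices: n, x range, y range
20 18 [-16.  -9.  11.] [-25. -23.  13.  16.  19.]
28 13 [-15. -11.   6.] [-27. -25. -18.  15.  18.]
36 14 [-16. -12.   1.] [-27. -21.  14.  16.  17.]
44 11 [-16. -14.  -8.] [-28. -26. -21.  16.  24.]
52 9 [-17. -15. -13.] [-28. -24.  15.  21.  23.]
60 5 [-17. -13. -12.] [-28. -26. -26. -24.  15.]
68 6 [-17. -16. -14.] [-29. -25. -24.   8.  20.]
92 8 [-34. -11.   1.] [-81. -81. -80.  16.  17.]
100 53 [-36. -15.  33.] [-83. -82. -80.  28.  75.]
108 93 [-37. -29.  32.] [-83. -81. -40.  38.  75.]
116 99 [-37. -29.  22.] [-87. -39. -23.  23.  74.]
124 59 [-37. -23.  32.] [-89. -87. -75.  20.  82.]
132 95 [-36. -23.  33.] [-91. -89. -68.  22.  71.]
wrist rel to TCP; z slices: n, x range, y range
4 49 [-21.   0.  16.] [-15. -10.   4.  13.  16.]
20 102 [-18. -16.  13.] [-20. -15.  16.  17.  22.]
28 158 [-18. -16.   8.] [-22. -16. -15.  17.  23.]
36 175 [-18. -16.   2.] [-23. -17. -14.  18.  24.]
44 199 [-18. -17.  -2.] [-24. -18.  16.  19.  25.]
52 244 [-18. -17.  14.] [-24. -18. -14.  19.  25.]
60 300 [-18. -17.  12.] [-25. -18. -14.  19.  26.]
68 310 [-18. -17.  14.] [-23. -17. -14.  19.  25.]
76 507 [-18.   2.  12.] [-21. -17.  16.  18.  22.]
84 119 [-9. -2.  5.] [-18. -18. -18.  19.  19.]
92 148 [-15.  -8.  -0.] [-18. -18. -18.  19.  19.]
100 1878 [-39. -17.  -2.] [-73. -73. -18.  74.  74.]
108 3188 [-39. -34.  -9.] [-73. -34.  -2.  32.  74.]
116 8438 [-39. -31. -24.] [-60. -29.  -3.  28.  60.]
124 4859 [-37. -25. -24.] [-37. -22.   5.  27.  39.]
132 6582 [-27. -26. -25.] [-49. -26.   0.  26.  49.]
```

The clouds show the fingers span +20 to +100 mm above the reported TCP. The real tips are therefore about 20 mm behind the TCP, not 14 mm ahead, so the stated tool length is about 35 mm too long. The jaws closed in the air above the collar. I reopen, shift x by -2 mm and go 34 mm deeper.

arm_command(motion=[{"offset": [0.001,0,0],"spin": 0},{"offset": [0.001,0,0],"spin": 0},{"offset": [0,0,0],"spin": 0},{"offset": [0,0,0],"spin": 0}], jaw=0.07)

```text
time_s: 7.2
ee_pos: [475.3, -11.6, 21.9]
ee_rot: [180.0, 0.0, -180.0]
force: [-0.5, -0.2, -0.3]
gripper_width: 66.8
gripper_force: 0.0
```

arm_command(motion=[{"offset": [0,0,0.01],"spin": 0},{"offset": [0,0,0.01],"spin": 0},{"offset": [0,0,0.006],"spin": 0},{"offset": [0,0,0],"spin": 0}])

```text
time_s: 7.7
ee_pos: [474.7, -11.6, -4.8]
ee_rot: [180.0, -0.1, -180.0]
force: [-0.2, -0.4, -0.3]
gripper_width: 70.3
gripper_force: 0.0
```

```bash
python3 - <<'E'
from h import *
im,d=env.grab_frame("wrist");s=env.state();print(np.round(s["ee_pos"],1),s["gripper_width"],np.round(s["force"],1))
for u in(190,195,200,205,210,300,305,310,315,320):
    col=[(v,world("wrist",u,v,depth=d[v,u])) for v in range(150,300,2) if d[v,u]>0]
    f=[(v,np.round(p).astype(int).tolist()) for v,p in col if abs(p[0]-459)<5 and p[2]>9]
    print(u,f[:2])
t=[world("wrist",256,v,depth=d[v,256]) for v in range(150,300) if d[v,256]>0]
t=np.array([p for p in t if 22<p[2]<28]);print("rim x",t[:,0].min(),t[:,0].max())
E
```

```text
[475.1 -11.6  -4.4] 69.96612090652424 [ 0.5 -0.5 -0.7]
190 [(214, [459, -47, 19]), (216, [458, -46, 24])]
195 []
200 []
205 []
210 []
300 []
305 []
310 []
315 []
320 []
rim x 454.778499451215 461.9417656684117
```

arm_command(motion=[{"offset": [0,0,0.004],"spin": 0},{"offset": [0,0,0.004],"spin": 0},{"offset": [0,0,0],"spin": 0}], jaw=0.06)

```text
time_s: 8.12
ee_pos: [475.0, -11.6, -12.3]
ee_rot: [180.0, -0.0, -180.0]
force: [0.3, 0.2, -0.3]
gripper_width: 60.3
gripper_force: 0.0
```

arm_command(motion=[{"offset": [0,0,0],"spin": 0},{"offset": [0,0,0],"spin": 0},{"offset": [0,0,0],"spin": 0},{"offset": [0,0,0],"spin": 0},{"offset": [0,0,0],"spin": 0}], jaw=0.035, newtons=20)

```text
time_s: 8.75
ee_pos: [475.4, -11.7, -12.0]
ee_rot: [180.0, 0.0, -180.0]
force: [0.1, -0.8, -0.4]
gripper_width: 44.1
gripper_force: 20.0
```

The collar is gripped at 44.1 mm with 20 N. I lift it and go beside the gauge so the wrist camera is right above the cone.

arm_command(motion=[{"offset": [0,0,-0.015],"spin": 0},{"offset": [0,0,-0.035],"spin": 0},{"offset": [0,0,-0.045],"spin": 0},{"offset": [0,0,-0.045],"spin": 0},{"offset": [0,0,-0.02],"spin": 0}])

```text
time_s: 9.38
ee_pos: [476.4, -11.7, 150.5]
ee_rot: [-180.0, 0.2, -180.0]
force: [0.7, 0.4, -1.3]
gripper_width: 43.6
gripper_force: 20.0
```

arm_command(motion=[{"offset": [-0.005,0.025,0],"spin": 0},{"offset": [-0.005,0.045,0],"spin": 0},{"offset": [-0.005,0.045,0],"spin": 0},{"offset": [-0.005,0.05,0],"spin": 0},{"offset": [-0.005,0.05,0],"spin": 0}])

```text
time_s: 10.0
ee_pos: [500.0, 204.8, 147.8]
ee_rot: [-180.0, -0.0, -180.0]
force: [-0.4, -0.5, 0.6]
gripper_width: 43.5
gripper_force: 20.0
```

arm_command(motion=[{"offset": [-0.005,0.05,0],"spin": 0},{"offset": [-0.005,0.04,0],"spin": 0},{"offset": [-0.01,0.022,0],"spin": 0},{"offset": [0,0,0],"spin": 0},{"offset": [0,0,0],"spin": 0}])

```text
time_s: 10.62
ee_pos: [519.6, 314.5, 147.6]
ee_rot: [-179.9, -0.1, -180.0]
force: [-0.3, 0.3, -0.9]
gripper_width: 43.7
gripper_force: 20.0
```

arm_command(motion=[{"offset": [0,0,0],"spin": 0},{"offset": [0,0,0],"spin": 0},{"offset": [0,0,0],"spin": 0}])

```text
time_s: 11.0
ee_pos: [520.2, 314.9, 148.2]
ee_rot: [180.0, 0.0, 180.0]
force: [0.1, -0.2, -1.2]
gripper_width: 43.6
gripper_force: 20.0
```

```bash
python3 - <<'E'
from h import *
s=env.state();print(np.round(s["ee_pos"],1),np.round(s["ee_rot"],2),s["gripper_width"],s["gripper_force"])
im,d=env.grab_frame("wrist");cv2.imwrite("pics/w5.png",im);np.save("w5.npy",d)
for t,z in(("cone_tip",140),("gauge",0),("band_blue",74),("band_red",114),("collar_a_mid",175)):
    for r in env.pinpoint("wrist",t)[:2]: print(t,np.round(r["location"],1),round(r["score"],2),np.round(world("wrist",*r["location"],z=z),1))
m=np.isfinite(d)&(d>0)
vs,us=np.nonzero(m[:280]);
P=np.array([[*world("wrist",u,v,depth=d[v,u])] for v,u in zip(vs[::3],us[::3])])
for lo,hi in((15,30),(40,50),(60,100),(100,122),(122,132),(132,145)):
    q=P[(P[:,2]>lo)&(P[:,2]<hi)&(abs(P[:,0]-443)<55)&(abs(P[:,1]-316)<55)]
    if len(q): print(lo,hi,len(q),np.round(q[:,:2].min(0)),np.round(q[:,:2].max(0)),np.round(q.mean(0),1))
E
```

```text
[520.2 314.9 148.2] [1.7999e+02 1.0000e-02 1.7998e+02] 43.579931484899525 19.999904029536992
cone_tip [255.1  97.5] 0.9 [442.9 314.9 140. ]
gauge [258.1  99. ] 0.57 [443.2 317.5   0. ]
band_blue [252.6  96.1] 0.79 [441.3 312.8  74. ]
band_red [253.3  94. ] 0.91 [440.5 313.7 114. ]
collar_a_mid [256.6 100.8] 0.38 [444.7 315.9 175. ]Traceback (most recent call last):
  File "<stdin>", line 8, in <module>
  File "h.py", line 7, in world
    s=env.state();H=np.array(m["hand_eye"]);A=Ro.from_euler("xyz",s["ee_rot"],degrees=True).as_matrix()
ValueError: time passes only in moves, steps and waits
```

View pics/w5.png

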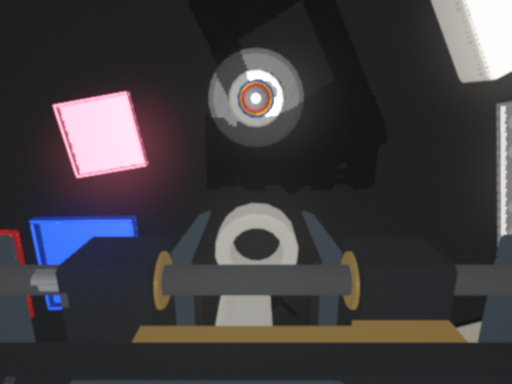

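The cone is seen end-on at (255,98). The collar is held level at (257,237), in the centre between the fingers. I fit both centres from this picture.

```bash
cat >> h.py <<'E'
def cloud(d,s):
    m=env.camera_model("wrist");H=np.array(m["hand_eye"]);A=Ro.from_euler("xyz",s["ee_rot"],degrees=True).as_matrix()
    v,u=np.nonzero(d>0);z=d[v,u]
    q=np.c_[(u-m["cx"])/m["fx"]*z,(v-m["cy"])/m["fy"]*z,z]
    return np.c_[(q@H[:3,:3].T+H[:3,3])@A.T+s["ee_pos"],u,v]
E
python3 - <<'E'
from h import *
s=env.state();d=np.load("w5.npy");P=cloud(d,s)
for lo,hi in((18,30),(42,50),(60,100),(100,122),(122,134),(134,146)):
    q=P[(P[:,2]>lo)&(P[:,2]<hi)&(abs(P[:,0]-443)<55)&(abs(P[:,1]-316)<55)]
    if len(q):
        c,r=cv2.minEnclosingCircle(q[:,:2].astype(np.float32)); print(lo,hi,len(q),np.round(c,1),round(r,1))
q=P[(abs(P[:,0]-520)<30)&(abs(P[:,1]-315)<26)&(P[:,2]>150)&(P[:,2]<200)]
k=q[(q[:,4]<275)]
zt=k[(k[:,2]>165)]
print("collar z hist",np.histogram(q[:,2],bins=range(150,204,5)))
top=q[(q[:,2]>182)&(q[:,2]<189)];print(top[:,:2].min(0),top[:,:2].max(0),len(top))
near=top[abs(top[:,1]-315)<4];print(np.round([near[:,0].min(),near[:,0].max()],1))
# inner bore: points on rim along y at x≈518: gap
for x in(508,514,518,522):
    r=top[abs(top[:,0]-x)<1.2][:,1];r=np.sort(r);g=np.diff(r)
    if len(r)>2:i=g.argmax();print(x,np.round([r[0],r[i],r[i+1],r[-1]],1))
E
```

```text
18 30 4945 [442.7 315.4] 44.9
42 50 1335 [442.7 315.6] 23.9
60 100 437 [442.7 315.5] 14.5
100 122 232 [442.7 315.2] 9.7
122 134 171 [442.8 315.4] 7.1
134 146 258 [442.9 315.3] 6.1
collar z hist (array([   0,    0,    0,  267,  459,  438, 1547, 1004,  165,  181]), array([150, 155, 160, 165, 170, 175, 180, 185, 190, 195, 200]))
[498.24814971 289.06817528] [527.86673244 340.98196668] 2317
[498.2 507.2]
508 [293.8 312.1 319.2 338. ]
514 [293.8 304.4 327.4 337.9]
518 [293.9 302.7 329.1 338.1]
522 [293.9 302.5 329.2 338. ]
```

The cone axis is at (442.8, 315.4). The collar centre is at about (520.3, 315.9) and its bore is about 26.7 mm, which points to blue, to be confirmed on the gauge. I move over the axis and descend in steps.

arm_command(motion=[{"offset": [0.02,0,0],"spin": 0},{"offset": [0.0375,-0.0005,0],"spin": 0},{"offset": [0.02,0,0],"spin": 0},{"offset": [0,0,0],"spin": 0},{"offset": [0,0,0],"spin": 0}])

```text
time_s: 11.92
ee_pos: [443.9, 315.2, 148.3]
ee_rot: [180.0, 0.1, -180.0]
force: [-0.2, 0.1, 0.4]
gripper_width: 43.8
gripper_force: 20.0
```

arm_command(motion=[{"offset": [0,0,0],"spin": 0},{"offset": [0,0,0.01],"spin": 0},{"offset": [0,0,0.01],"spin": 0},{"offset": [0,0,0.01],"spin": 0},{"offset": [0,0,0],"spin": 0}])

```text
time_s: 12.55
ee_pos: [442.0, 314.4, 116.7]
ee_rot: [-179.9, -0.1, -180.0]
force: [0.0, -0.1, 0.2]
gripper_width: 43.7
gripper_force: 20.0
```

```bash
python3 - <<'E'
from h import *
im,d=env.grab_frame("wrist");s=env.state();print(np.round(s["ee_pos"],1),np.round(s["force"],1));c=s["ee_pos"]
P=cloud(d,s);P=P[(abs(P[:,0]-c[0])<30)&(abs(P[:,1]-c[1])<24)]
z=c[2]+37
top=P[(abs(P[:,2]-z)<4)&(P[:,4]<270)];print("rim",np.round([top[:,0].min(),top[:,1].min(),top[:,1].max()],1))
q=P[(abs(P[:,2]-142)<6)&(abs(P[:,0]-c[0])<9)&(abs(P[:,1]-c[1])<9)];print("tip",len(q),np.round(q[:,:3].mean(0),1) if len(q) else 0)
E
```

```text
[442.5 314.6 117.4] [-0.5 -0.7 -1.1]
rim [420.7 290.7 338.6]
tip 218 [441.9 315.3 139.2]
```

arm_command(motion=[{"offset": [0,0,0.01],"spin": 0},{"offset": [0,0,0.01],"spin": 0},{"offset": [0,0,0.008],"spin": 0},{"offset": [0,0,0],"spin": 0}])

```text
time_s: 13.1
ee_pos: [442.2, 314.5, 89.1]
ee_rot: [-179.9, -0.1, -180.0]
force: [0.5, 0.3, -1.1]
gripper_width: 43.8
gripper_force: 20.0
```

arm_command(motion=[{"offset": [0,0,0.008],"spin": 0},{"offset": [0,0,0.008],"spin": 0},{"offset": [0,0,0.006],"spin": 0},{"offset": [0,0,0],"spin": 0}])

```text
time_s: 13.6
ee_pos: [442.4, 314.6, 67.3]
ee_rot: [-180.0, -0.1, -180.0]
force: [-0.1, -0.1, -1.2]
gripper_width: 43.8
gripper_force: 20.0
```

arm_command(motion=[{"offset": [0,0,0.004],"spin": 0},{"offset": [0,0,0.002],"spin": 0},{"offset": [0,0,0],"spin": 0},{"offset": [0,0,0],"spin": 0}])

```text
time_s: 14.1
ee_pos: [442.8, 314.9, 62.1]
ee_rot: [180.0, 0.0, -180.0]
force: [-0.5, 0.3, -0.3]
gripper_width: 43.7
gripper_force: 20.0
```

The collar has passed the red and yellow stops without force, so blue is the only one left. I step down to contact.

arm_command(motion=[{"offset": [0,0,0.002],"spin": 0},{"offset": [0,0,0.002],"spin": 0},{"offset": [0,0,0],"spin": 0},{"offset": [0,0,0],"spin": 0}])

```text
time_s: 14.6
ee_pos: [442.7, 314.8, 58.0]
ee_rot: [180.0, 0.0, -180.0]
force: [0.0, 0.2, -0.6]
gripper_width: 43.7
gripper_force: 20.0
```

arm_command(motion=[{"offset": [0,0,0.002],"spin": 0},{"offset": [0,0,0],"spin": 0},{"offset": [0,0,0],"spin": 0}])

```text
time_s: 14.98
ee_pos: [442.8, 314.7, 56.2]
ee_rot: [-180.0, 0.0, -180.0]
force: [-0.5, -1.2, 3.1]
gripper_width: 43.8
gripper_force: 20.0
```

arm_command(motion=[{"offset": [0,0,0.002],"spin": 0},{"offset": [0,0,0],"spin": 0},{"offset": [0,0,0],"spin": 0}])

```text
time_s: 15.35
ee_pos: [442.8, 314.8, 54.1]
ee_rot: [-180.0, 0.0, -180.0]
force: [-1.0, -2.2, 4.9]
gripper_width: 43.9
gripper_force: 20.0
```

arm_command(motion=[{"offset": [0.0002,-0.0004,0.0015],"spin": 0},{"offset": [0,0,0.0015],"spin": 0},{"offset": [0,0,0],"spin": 0},{"offset": [0,0,0],"spin": 0},{"offset": [0,0,0],"spin": 0}])

```text
time_s: 15.98
ee_pos: [442.8, 314.7, 51.4]
ee_rot: [180.0, 0.0, -180.0]
force: [-1.1, -1.5, 6.5]
gripper_width: 43.7
gripper_force: 20.0
```

```bash
python3 - <<'E'
from h import *
s=env.state();print(np.round(s["ee_pos"],1),np.round(s["force"],1),np.round(s["torque"],2))
im,d=env.grab_frame("wrist");s=env.state();c=s["ee_pos"]
P=cloud(d,s);P=P[(abs(P[:,0]-c[0])<30)&(abs(P[:,1]-c[1])<24)]
q=P[(P[:,2]>120)&(P[:,2]<145)&(abs(P[:,0]-c[0])<8)&(abs(P[:,1]-c[1])<8)];print("tip z",np.round(np.percentile(q[:,2],[50,90,98]),1),len(q))
top=P[(abs(P[:,2]-c[2]-37)<5)&(P[:,4]<270)]
for x in(-19,-16,0):
    r=top[abs(top[:,0]-c[0]-x)<1.5];print(x,len(r),np.round(r[:,:3].min(0),1),np.round(r[:,:3].max(0),1),np.round(np.median(r[:,2]),1))
E
```

```text
[442.8 314.7  51.4] [-1.1 -1.5  6.5] [-0.29  0.07  0.06]
tip z [134.1 135.6 136. ] 447
-19 310 [422.3 302.7  83.4] [425.3 328.   90.3] 88.1
-16 426 [425.3 290.7  83.5] [428.3 338.6  93.1] 88.5
0 252 [441.3 293.2  83.9] [444.3 337.3  93.2] 88.4
```

The tip is at about 135.5 mm, so the cone sank about 4.5 mm. The collar mid is 57 mm below the tip, which is the blue band. I hold briefly, lift off and go to the blue tray.

arm_command(motion=[{"offset": [0,0,0],"spin": 0},{"offset": [0,0,0],"spin": 0},{"offset": [0,0,-0.004],"spin": 0},{"offset": [0,0,-0.01],"spin": 0},{"offset": [0,0,-0.02],"spin": 0}])

```text
time_s: 16.65
ee_pos: [441.6, 314.2, 84.4]
ee_rot: [-179.9, -0.1, 180.0]
force: [0.0, 0.4, -0.2]
gripper_width: 43.9
gripper_force: 20.0
```

arm_command(motion=[{"offset": [0,0,-0.025],"spin": 0},{"offset": [0,0,-0.025],"spin": 0},{"offset": [0,0,-0.015],"spin": 0},{"offset": [0,0,0],"spin": 0}])

```text
time_s: 17.15
ee_pos: [442.9, 314.9, 150.7]
ee_rot: [179.9, 0.1, -180.0]
force: [-0.4, 0.3, -0.8]
gripper_width: 43.8
gripper_force: 20.0
```

arm_command(motion=[{"offset": [-0.025,-0.02,0],"spin": 0},{"offset": [-0.042,-0.035,0],"spin": 0},{"offset": [-0.042,-0.04,0],"spin": 0},{"offset": [-0.042,-0.04,0],"spin": 0},{"offset": [-0.042,-0.03,0],"spin": 0}])

```text
time_s: 17.77
ee_pos: [636.0, 147.6, 148.3]
ee_rot: [-180.0, -0.2, 180.0]
force: [0.4, 0.9, -0.3]
gripper_width: 43.6
gripper_force: 20.0
```

arm_command(motion=[{"offset": [-0.022,-0.02,0],"spin": 0},{"offset": [0,0,0],"spin": 0},{"offset": [0,0,0],"spin": 0},{"offset": [0,0,0],"spin": 0}])

```text
time_s: 18.27
ee_pos: [656.5, 130.5, 149.7]
ee_rot: [180.0, -0.1, -179.9]
force: [0.0, 0.4, -0.9]
gripper_width: 43.6
gripper_force: 20.0
```

```bash
python3 - <<'E'
from h import *
s=env.state();print(np.round(s["ee_pos"],1))
im,d=env.grab_frame("wrist");cv2.imwrite("pics/w6.png",im)
P=cloud(d,s);h,sa,v=cv2.split(cv2.cvtColor(im,cv2.COLOR_BGR2HSV))
u_,v_=P[:,3].astype(int),P[:,4].astype(int)
k=(h[v_,u_]>105)&(h[v_,u_]<130)&(sa[v_,u_]>150)&(P[:,2]<25)&(abs(P[:,0]-624)<90)&(abs(P[:,1]-130)<90)
q=P[k];print(len(q),np.round(q[:,:3].min(0),1),np.round(q[:,:3].max(0),1))
r=cv2.minAreaRect(q[:,:2].astype(np.float32));print(r)
im,d=env.grab_frame("side");cv2.imwrite("pics/s6.png",im)
print([ (np.round(x["location"]),round(x["score"],2),np.round(world("side",*x["location"],z=140))) for x in env.pinpoint("side","cone_tip")[:1]])
E
```

```text
[656.5 130.5 149.7]
10770 [563.   70.8  -2.5] [680.8 195.7  14.5]
((621.8748779296875, 133.59767150878906), (117.72271728515625, 124.65435028076172), 0.5975829362869263)
[(array([151., 165.]), 0.75, array([446., 303., 140.]))]
```

View pics/w6.png

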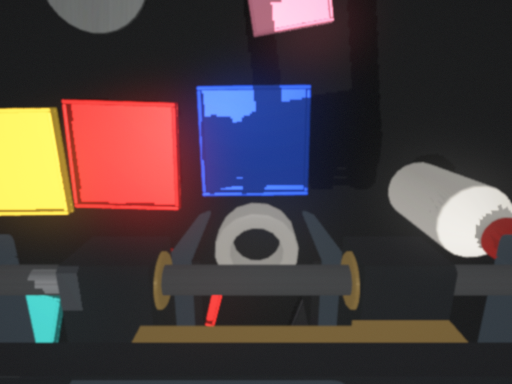

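The wrist view shows the blue tray at (254,140), in world about (623,129), with the collar held at (257,237). I move over the centre and descend.

arm_command(motion=[{"offset": [0.017,-0.0015,0.02],"spin": 0},{"offset": [0.017,0,0.04],"spin": 0},{"offset": [0,0,0.04],"spin": 0},{"offset": [0,0,0.025],"spin": 0},{"offset": [0,0,0.015],"spin": 0}])

```text
time_s: 19.05
ee_pos: [622.8, 128.3, 8.9]
ee_rot: [-180.0, -0.1, -180.0]
force: [-0.9, 0.1, 0.6]
gripper_width: 44.0
gripper_force: 20.0
```

arm_command(motion=[{"offset": [0,0,0.01],"spin": 0},{"offset": [0,0,0.007],"spin": 0},{"offset": [0,0,0],"spin": 0},{"offset": [0,0,0.003],"spin": 0},{"offset": [0,0,0],"spin": 0}])

```text
time_s: 19.68
ee_pos: [623.7, 128.0, -9.8]
ee_rot: [180.0, 0.0, -180.0]
force: [-0.0, -0.0, -0.4]
gripper_width: 43.6
gripper_force: 20.0
```

arm_command(motion=[{"offset": [0,0,0.001],"spin": 0},{"offset": [0,0,0],"spin": 0},{"offset": [0,0,0],"spin": 0}])

```text
time_s: 20.05
ee_pos: [623.6, 128.0, -11.0]
ee_rot: [180.0, 0.0, -180.0]
force: [0.3, -0.4, -0.0]
gripper_width: 43.7
gripper_force: 20.0
```

arm_command(motion=[{"offset": [0,0,0.001],"spin": 0},{"offset": [0,0,0],"spin": 0},{"offset": [0,0,0],"spin": 0}])

```text
time_s: 20.42
ee_pos: [623.5, 128.0, -12.1]
ee_rot: [180.0, -0.0, -180.0]
force: [0.3, 0.7, -0.1]
gripper_width: 43.6
gripper_force: 20.0
```

arm_command(motion=[{"offset": [0,0,0.001],"spin": 0},{"offset": [0,0,0],"spin": 0},{"offset": [0,0,0],"spin": 0}])

```text
time_s: 20.8
ee_pos: [623.7, 128.0, -12.9]
ee_rot: [180.0, 0.0, -180.0]
force: [0.3, -0.6, 0.3]
gripper_width: 43.9
gripper_force: 20.0
```

arm_command(motion=[{"offset": [0,0,0.0007],"spin": 0},{"offset": [0,0,0],"spin": 0},{"offset": [0,0,0],"spin": 0}])

```text
time_s: 21.18
ee_pos: [623.7, 128.0, -13.0]
ee_rot: [180.0, 0.0, -180.0]
force: [-0.9, 0.2, 5.3]
gripper_width: 43.9
gripper_force: 20.0
```

arm_command(motion=[{"offset": [0,0,0.0005],"spin": 0},{"offset": [0,0,0],"spin": 0},{"offset": [0,0,0],"spin": 0}])

```text
time_s: 21.55
ee_pos: [623.7, 128.0, -13.0]
ee_rot: [180.0, 0.0, -180.0]
force: [-2.6, -1.0, 7.3]
gripper_width: 43.9
gripper_force: 20.0
```

The collar is on the floor. I open slowly to 54 mm, lift clear and check.

arm_command(motion=[{"offset": [0,0,-0.0008],"spin": 0},{"offset": [0,0,0],"spin": 0},{"offset": [0,0,0],"spin": 0},{"offset": [0,0,0],"spin": 0}], jaw=0.054)

```text
time_s: 22.05
ee_pos: [623.4, 128.0, -13.7]
ee_rot: [180.0, -0.0, -180.0]
force: [0.6, -0.0, 0.1]
gripper_width: 53.7
gripper_force: 0.0
```

arm_command(motion=[{"offset": [0,0,-0.01],"spin": 0},{"offset": [0,0,-0.03],"spin": 0},{"offset": [0,0,-0.05],"spin": 0},{"offset": [0,0,-0.05],"spin": 0},{"offset": [0,0,-0.02],"spin": 0}])

```text
time_s: 22.68
ee_pos: [625.3, 128.3, 151.2]
ee_rot: [179.9, 0.4, -180.0]
force: [0.3, 0.4, -1.2]
gripper_width: 54.3
gripper_force: 0.0
```

arm_command(motion=[{"offset": [-0.03,0,0],"spin": 0},{"offset": [0,0,0],"spin": 0},{"offset": [0,0,0],"spin": 0},{"offset": [0,0,0],"spin": 0}])

```text
time_s: 23.18
ee_pos: [652.5, 127.9, 146.3]
ee_rot: [-180.0, -0.1, -180.0]
force: [0.2, 0.1, -1.1]
gripper_width: 53.8
gripper_force: 0.0
```

```bash
python3 - <<'E'
from h import *
s=env.state();print(np.round(s["ee_pos"],1))
im,d=env.grab_frame("wrist");c=im[60:300,130:390]
cv2.imwrite("pics/end.png",cv2.resize(c,(780,600)) if 0 else cv2.resize(c,(650,600)))
P=cloud(d,s);q=P[(P[:,2]>20)&(P[:,2]<28)&(abs(P[:,0]-623)<40)&(abs(P[:,1]-129)<40)]
print(np.round(q[:,:3].min(0),1),np.round(q[:,:3].max(0),1),np.round(q[:,:3].mean(0),1))
A=np.c_[q[:,:2],np.ones(len(q))];print("tilt",np.linalg.lstsq(A,q[:,2],rcond=None)[0][:2])
E
```

```text
[652.5 127.9 146.3]
[602.  107.8  20. ] [645.8 150.3  26.5] [623.1 128.6  23.8]
tilt [-0.00251322  0.00164067]
```

View pics/end.png

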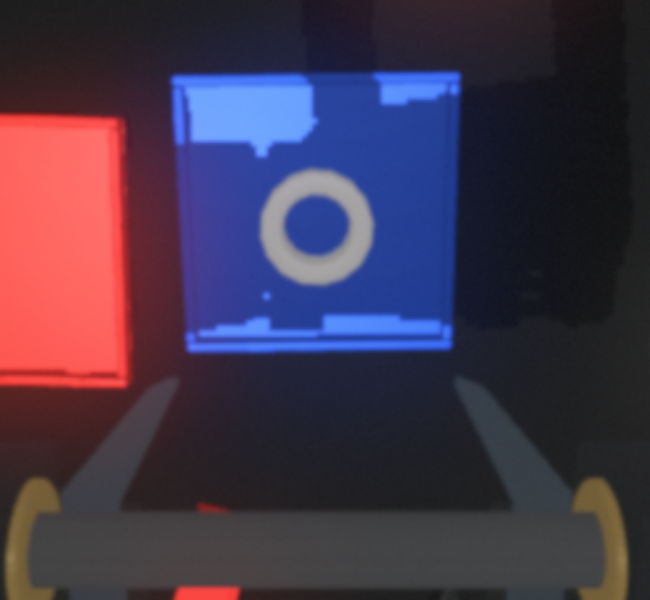

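The collar stands flat in the middle of the blue tray at crop (317,227), in world (623,129) with its top at z 24. The robot is clear, so I hand in.

```bash
python3 -c "
from workcell import env
print(env.job_done())"
```

```text
the job is handed in; nothing more can be done
None
```

The collar from the plate sized as blue: it sank the cone about 4.5 mm on the blue band, and now stands flat in the centre of the blue tray; the job was handed in at about 23 s, with no verdict returned.

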